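Push the stray pedals back into the stall's row

ROBOT

A 6-joint arm with a two-finger parallel gripper is mounted at the origin on the work surface. World frame = base frame: x ahead of the robot, y to its left, z up, the work surface at z = 0. Lengths are in m, angles in rad, forces in N, time in s.
With the tool pointing down it reaches from about 0.3 to 0.775 m from the base axis. Payload 14.6 kg.
Tool frame: the origin (TCP) lies on the centre line of the jaws, within the pads' length; the fingertips stand 25 mm ahead of it and the grasp point (between the pads) lies 6 mm ahead of it (ctrl.tip_reach is the distance from the TCP to the fingertips, in m); z points along the fingers, y is the line along which they close (so a half turn about z gives the same grasp; the last joint's range is limited). The gripper opens to 94 mm and grips with 3 to 60 N. Pads are 16 mm wide; open, the fingers measure 119 mm over their backs; the gripper's body (75 mm by 177 mm) begins 78 mm behind the grasp point.
Start: joints at [-1.362, 0.3, 1.521, -0, 1.321, -0.067], TCP at [0.15, -0.529, 0.192] pointing down, gripper open.
Joint ranges: [-3.03, 3.03], [-0.79, 2.21], [0.23, 2.52], [-1.04, 4.18], [0, 3.07], [-2.55, 2.55]. Speed limits (rad/s): [2.22, 2.22, 2.57, 3.14, 3.14, 3.14].

INTERFACE

Orientations are given as [roll, pitch, yaw] about the fixed x, y, z axes, in that order (R = Rz(yaw) Ry(pitch) Rx(roll)).
In Python, from station import ctrl gives the robot as it stands. The module is installed in compiled form; this text tells all that it offers.
- The arm moves only by the tool apply_moves, never from a script. Its argument "deltas" is a list of rows, each a list of 7 numbers: the closure in counts, from 0 (fully open) to 255 (shut), then the shift along the world's x, y, z in cm, then the turn, a rotation vector about the world's x, y, z in rad. In form: [[jaw, tx, ty, tz, ax, ay, az], ...]. A call has 1 to 10 rows; each row shifts and turns the commanded pose from where the row before left it; what a row does not reach is not made up. A row lasts 1/10 s, in which the tool goes at most 50 mm and 8.59 degrees, less where a joint would pass 70% of its speed; a pose out of reach is approached as far as the arm can. A call with a gripper value outside its range is refused whole. The fingers move at their own pace and stop on an object; "grip_force" is the grip in N (left out, the last holds). Time passes only in rows, so rows that do not move let the fingers close. It gives the time, the measured TCP pose, the force, the opening and the grip force at its end, in the units of the state.
- ctrl.get_obs(): the state, without advancing time (a new reading comes with each control period).
- ctrl.camera(name): name is "scene" or "top" or "wrist"; returns a dict with "img" (420x560x3 uint8, red, green, blue), "K" (3x3 intrinsics, pixels), "pose" (4x4, takes a point from camera to world coordinates); the wrist camera has in their place "hand_eye" (4x4, takes a point from camera to tool coordinates, whose origin is the TCP and whose axes are the flange's). Camera axes: x right, y up, looking along -z (the intrinsics and any distortion apply to the point x, -y, -z); pixel columns grow to the right and rows downward; lengths in m; the calibration is good to about 2 mm. A picture is of the moment at which its call begins: read the wrist's pose just before it. There is no depth.
- ctrl.hand_in(): hands the job in; it is judged then, once.
The state is a dict: "time_s": time; "qpos": joint angles; "joint_vel": joint speeds; "tau": joint torques, N m; "ee_pos": TCP position; "eef_rot": TCP orientation; "force": force on the tool from outside, world axes, zero at the start; "moment": the same for the moment, N m; "grip_width": finger opening in m; "grip_force": force on a finger pad.
Only numpy, scipy, OpenCV 4.12 (cv2) and the standard library are available. Lean on these libraries where they do the work, as an engineer would, in place of code of your own. Each camera call takes 0.05 s, during which the arm holds its last target. There are 200 camera calls.

TASK

A customer has left the red and the blue pedal standing askew in front of their row on the display board. Push each of them along the board into the empty place of the row ahead of it, in line with that place's yellow price card, until its long side lies flush against the wooden strip at the back like the green and the orange pedal. Only push: do not lift or tip the pedals, and leave the green and orange pedals, the bell and the carton where they are.

Things in the scene. Friction and masses are not known exactly. Their poses are not given: they have to be found in the camera images.
- board: Fixed plywood board, 340 x 640 mm, its top 12 mm above the table; turned up to 5 degrees. x axis: from the robot's side to the back; y: along its length, to the left. Origin on the table; it spans x -160 to +180, y -320 to +320 mm. A wooden strip at the back, 22 mm above the board's top, 30 mm wide, has its front face (the stop) at x = 140 mm. Four places along it, 145 mm apart.
- red_pedal: Red, to be pushed. Pedal lying flat, 0.18-0.35 kg. Origin: centre of the body's underside. Body 70 mm along its x (long flat sides at x = -35 and +35 mm, 87 mm wide), 95 mm along its y, 28 mm high (z up). A 14 mm spindle juts from the +y end, 14 mm up, to y = +77 mm. Balances within 8 mm of the origin. Starts 90-120 mm out from home, up to 30 mm sideways, turned up to 23 degrees; square = axes as the board's.
- blue_pedal: Blue, to be pushed. Same make, size, mass, axes, origin and kind of start as the red one, in front of the other empty place.
- card_a: Yellow price card, 22 x 50 mm, flat on top of the strip, marking an empty place. Origin NOT on the card but on the board's top in the middle of the place, 35.5 mm before the strip's face: a pedal is home when its origin and axes agree with these. x towards the strip, y along it, z up. A pedal at home has about 20 mm free sideways to each neighbour.
- card_b: The same kind of yellow card, origin and axes, for the other empty place.
- green_pedal: Green, loose, already in its place and squared with the strip; leave it. Same make, size, axes and origin as the red one.
- orange_pedal: Orange, loose, already in its place and squared with the strip; leave it. Same make, size, axes and origin as the red one.
- bell: Loose brass bicycle bell, dome 54 mm across, 42 mm high, on the table beside the right end of the board; leave it. Origin at the centre of its underside.
- carton: Loose white and red carton, 110 x 85 x 60 mm high, on the table beside the left end of the board; leave it. Origin at the centre of its underside.

How it is judged:
At the end, for the whole second after the job is handed in: The red and the blue pedal each fill one of the two empty places: long side within about 6 mm of the strip, squared with it to within about 4.5 degrees, sideways within 25 mm of the middle of the place, lying flat on the board and at rest ((((x of red_pedal in the frame of card_a above -0.006 m and y of red_pedal in the frame of card_a between -0.025 and 0.025 m and angle between the y axis of red_pedal and the y axis of card_a, either way round below 0.08 rad and height (world z) of red_pedal below 0.018 m and angle between red_pedal's own z axis and vertical below 0.08 rad and linear speed of red_pedal below 0.02 m/s) and (x of blue_pedal in the frame of card_b above -0.006 m and y of blue_pedal in the frame of card_b between -0.025 and 0.025 m and angle between the y axis of blue_pedal and the y axis of card_b, either way round below 0.08 rad and height (world z) of blue_pedal below 0.018 m and angle between blue_pedal's own z axis and vertical below 0.08 rad and linear speed of blue_pedal below 0.02 m/s)) or ((x of red_pedal in the frame of card_b above -0.006 m and y of red_pedal in the frame of card_b between -0.025 and 0.025 m and angle between the y axis of red_pedal and the y axis of card_b, either way round below 0.08 rad and height (world z) of red_pedal below 0.018 m and angle between red_pedal's own z axis and vertical below 0.08 rad and linear speed of red_pedal below 0.02 m/s) and (x of blue_pedal in the frame of card_a above -0.006 m and y of blue_pedal in the frame of card_a between -0.025 and 0.025 m and angle between the y axis of blue_pedal and the y axis of card_a, either way round below 0.08 rad and height (world z) of blue_pedal below 0.018 m and angle between blue_pedal's own z axis and vertical below 0.08 rad and linear speed of blue_pedal below 0.02 m/s)))); the robot touches nothing.
It fails at once if the red or blue pedal is lifted more than 15 mm off the board (height (world z) of any of red_pedal, blue_pedal above 0.027 m).
It fails at once if the red or blue pedal is tipped by more than about 17 degrees (angle between any of red_pedal, blue_pedal's own z axis and vertical above 0.3 rad).
It fails at once if the green or orange pedal is moved more than 12 mm (distance of any of green_pedal, orange_pedal from where it was at the start of the episode above 0.012 m).
It fails at once if the bell or the carton is moved more than 15 mm (distance of any of bell, carton from where it was at the start of the episode above 0.015 m).
It also fails if it takes over 67 s, if anything falls off the work surface, if the arm or the gripper's body presses on something with over 40 N, if the wrist force passes 120 N, or if a joint passes its speed limit or range.

## Working session

There is one attempt and no reset: what is moved stays moved. The work goes in short steps, Python scripts to look and compute and a tool call to move; the robot and the scene stay as the last step left them, time stands still between calls to the robot, and variables do not carry over. Pictures are saved under pics/ and viewed, at most 10 in all, crops included, and the job is handed in when it is done.

Besides the shell and the picture viewer there is one more tool, called after ">>>" as name(argument=value, ...), one argument or row to a line, values as JSON. apply_moves: Moves the arm, as the interface text tells. Its arguments: {"type":"object","properties":{"deltas":{"type":"array"},"grip_force":{"type":"number"}},"required":["deltas"]}

```bash
mkdir -p pics
python3 - <<'E'
from station import ctrl
import cv2,pickle
o=ctrl.get_obs();print(o['time_s'],o['ee_pos'],o['eef_rot'],o['grip_width'],ctrl.tip_reach)
d={}
for n in("top","scene"):
    c=ctrl.camera(n);d[n]=c;cv2.imwrite(f"pics/{n}0.png",c["img"][:,:,::-1]);print(n,c["K"],c["pose"],c.keys())
pickle.dump(d,open("c0.pkl","wb"))
E
```

```text
0.0 [ 0.14968075 -0.52895711  0.19100065] [-3.14048873e+00 -5.30457911e-05  2.75753419e-01] 0.09398065999557075 0.025
top [[480.41195929   0.         280.3527338 ]
 [  0.         480.41195929 213.60197339]
 [  0.           0.           1.        ]] [[ 0.00273035  0.990698   -0.13605154  0.41905759]
 [-0.9998356   0.00514333  0.01738746  0.01980478]
 [ 0.01792548  0.1359817   0.99054917  1.25413699]
 [ 0.          0.          0.          1.        ]] dict_keys(['img', 'K', 'pose'])
scene [[500.29062644   0.         275.74181901]
 [  0.         500.29062644 204.09448828]
 [  0.           0.           1.        ]] [[-0.08808078 -0.56867018  0.81783617  1.58538008]
 [ 0.99596455 -0.03608673  0.0821728   0.10402431]
 [-0.01721619  0.82177368  0.56955389  0.72910988]
 [ 0.          0.          0.          1.        ]] dict_keys(['img', 'K', 'pose'])
```

View pics/top0.png

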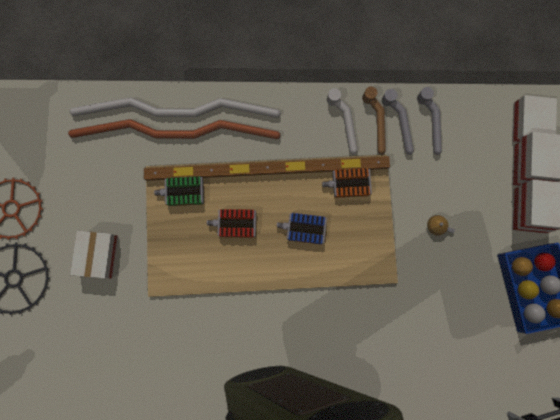

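View pics/scene0.png

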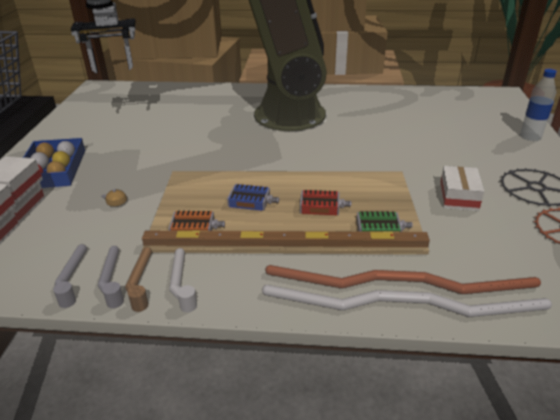

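Top view: red pedal at (237,223) faces the card at (240,169), and blue at (307,229) faces the card at (295,167). Green and orange stand at the outer places, and the spindles point left (+y). Next I measure poses.

```bash
cat > h.py <<'E'
import numpy as np,cv2
def ray(c,uv,z):
    uv=np.atleast_2d(uv).astype(float);K=c["K"];P=c["pose"]
    d=np.c_[(uv[:,0]-K[0,2])/K[0,0],-(uv[:,1]-K[1,2])/K[1,1],-np.ones(len(uv))]@P[:3,:3].T
    return (P[:3,3]+d*((z-P[2,3])/d[:,2])[:,None])[:,:2]
R={"red":[(0,10),(170,180)],"green":[(40,80)],"blue":[(105,130)],"yellow":[(20,32)],"orange":[(4,14)]}
def blobs(c,name,roi,smin=150,vmin=50,amin=25):
    h=cv2.cvtColor(c["img"],cv2.COLOR_RGB2HSV);m=np.zeros(h.shape[:2],np.uint8)
    for a,b in R[name]: m|=cv2.inRange(h,(a,smin,vmin),(b,255,255))
    k=np.zeros_like(m);u0,v0,u1,v1=roi;k[v0:v1,u0:u1]=1;m*=k
    m=cv2.morphologyEx(m,cv2.MORPH_CLOSE,np.ones((11,11)))
    cs,_=cv2.findContours(m,cv2.RETR_EXTERNAL,cv2.CHAIN_APPROX_NONE)
    return [q[:,0] for q in cs if cv2.contourArea(q)>amin]
def rect(p):
    (cx,cy),(w,h),a=cv2.minAreaRect((p*1000).astype(np.float32))
    b=cv2.boxPoints(((cx,cy),(w,h),a));e=[b[1]-b[0],b[2]-b[1]];l=max(e,key=np.linalg.norm)
    t=np.degrees(np.arctan2(l[1],l[0]))-90;t=(t+90)%180-90
    return np.round([cx,cy,w,h,t],1)
E
python3 - <<'E'
import pickle;from h import *
d=pickle.load(open("c0.pkl","rb"));c=d["top"]
for n,roi,z,s in(("yellow",(140,150,400,180),.034,170),("red",(200,200,262,245),.04,150),("blue",(280,205,335,250),.04,100),("green",(155,170,210,212),.04,120),("orange",(328,165,375,198),.04,150)):
    for q in blobs(c,n,roi,s): print("top",n,q.mean(0).round(),rect(ray(c,q,z)))
c2=d["scene"]
for n,roi,z,s in(("red",(295,185,345,218),.04,150),("blue",(225,180,275,213),.04,100),("green",(350,205,405,240),.04,120),("yellow",(150,228,420,242),.034,170)):
    for q in blobs(c2,n,roi,s): print("scene",n,q.mean(0).round(),rect(ray(c2,q,z)))
v=c["img"][150:300,140:400,::-1];cv2.imwrite("pics/crop.png",cv2.resize(v,None,fx=3,fy=3,interpolation=cv2.INTER_CUBIC))
E
```

```text
top yellow [183. 171.] [6.965e+02 2.516e+02 2.110e+01 4.900e+01 4.000e-01]
top yellow [239. 168.] [704.4 105.2  21.8  49.4   4.9]
top yellow [295. 166.] [712.8 -39.3  22.4  48.5   4.6]
top yellow [350. 163.] [ 7.208e+02 -1.842e+02  2.140e+01  4.990e+01  4.000e-01]
top red [236. 223.] [5.613e+02 1.109e+02 7.160e+01 8.120e+01 3.000e-01]
top blue [306. 228.] [549.3 -67.8  85.1  68.2  -6.3]
top green [184. 191.] [644.1 246.7  68.2  83.1   2.7]
top orange [352. 178.] [ 6.733e+02 -1.847e+02  8.160e+01  1.197e+02  4.000e-01]
scene red [319. 203.] [580.  110.1  79.3  96.2  89.2]
scene blue [248. 197.] [566.  -67.6  85.9  93.5  84.4]
```

View pics/crop.png

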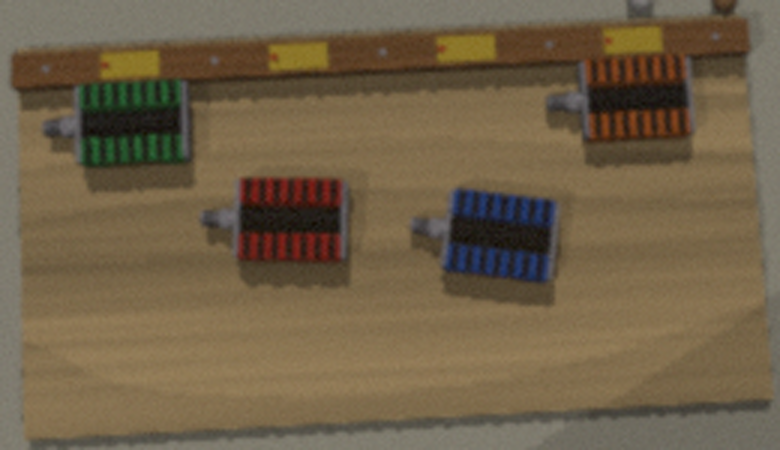

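Board yaw is about +3.2°. Blue needs roughly 114 mm forward and 19 mm left with a turn of about +9.5°. Red needs about 92 mm forward and 14 mm right with about +3°. I'll push each with two spread fingers squared to the board.

>>> apply_moves(
  deltas=[
    [119,2.4,3.3,0,0,0,-0.022],
    [119,2.4,3.3,0,0,0,-0.022],
    [119,2.4,3.3,0,0,0,-0.022],
    [119,2.4,3.3,0,0,0,-0.022],
    [119,2.4,3.3,0,0,0,-0.022],
    [119,2.4,3.3,0,0,0,-0.022],
    [119,2.4,3.3,0,0,0,-0.022],
    [119,2.4,3.3,0,0,0,-0.022],
    [119,2.4,3.3,0,0,0,-0.022],
    [119,2.4,3.3,0,0,0,-0.022],
  ],
)

```text
time_s: 1.1
ee_pos: [0.3904, -0.1976, 0.1915]
eef_rot: [-3.142, 0.0, 0.055]
force: [0.3, -1.1, -0.1]
grip_width: 0.0499
grip_force: 0.0
```

>>> apply_moves(
  deltas=[
    [119,2.3,3.2,0,0,0,0],
    [119,2.3,3.2,0,0,0,0],
    [119,2.3,3.2,0,0,0,0],
    [119,2.3,3.2,0,0,0,0],
    [119,0,0,-2,0,0,0],
    [119,0,0,-3,0,0,0],
    [119,0,0,-3,0,0,0],
    [119,0,0,-2,0,0,0],
    [119,0,0,0,0,0,0],
    [119,0,0,0,0,0,0],
  ],
)

```text
time_s: 2.1
ee_pos: [0.4819, -0.0713, 0.0921]
eef_rot: [-3.142, 0.0, 0.056]
force: [0.7, 0.5, 0.7]
grip_width: 0.0501
grip_force: 0.0
```

>>> apply_moves(
  deltas=[
    [119,0,0,-2,0,0,0],
    [119,0,0,-2,0,0,0],
    [119,0,0,-1,0,0,0],
    [119,0.5,0,0,0,0,0],
    [119,0.5,0,0,0,0,0],
    [119,0.5,0.1,0,0,0,0],
    [119,0.5,0.1,0,0,0,0],
    [119,0.5,0.1,0,0,0,0],
    [119,0.5,0.1,0,0,0,0],
    [119,0,0,0,0,0,0],
  ],
)

```text
time_s: 3.1
ee_pos: [0.5123, -0.0671, 0.0416]
eef_rot: [3.142, -0.0, 0.056]
force: [0.2, 0.2, -0.8]
grip_width: 0.0498
grip_force: 0.0
```

```bash
cat > look.py <<'E'
import sys;from station import ctrl;from h import *
c=ctrl.camera("top")
cv2.imwrite(f"pics/{sys.argv[1]}.png",cv2.resize(c["img"][130:310,130:410,::-1],None,fx=2.8,fy=2.8,interpolation=cv2.INTER_CUBIC))
for n,s,roi in(("red",150,(200,165,262,245)),("blue",100,(250,165,335,250))):
    for q in blobs(c,n,roi,s,amin=80): print(n,rect(ray(c,q,.04)))
E
python3 look.py p1
```

```text
red [5.626e+02 1.109e+02 6.910e+01 8.120e+01 2.000e-01]
```

View pics/p1.png

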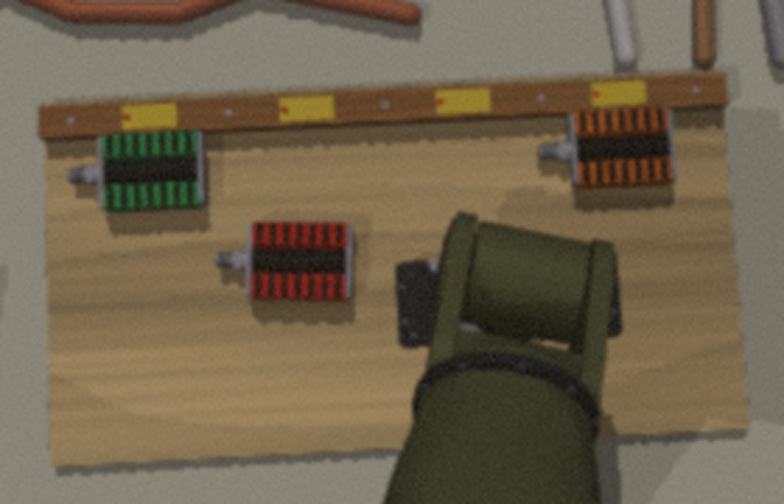

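The arm hides blue, and the gripper stands square behind it. I push along the slanted line to home and stop short.

>>> apply_moves(
  deltas=[
    [119,0.8,0.1,0,0,0,0],
    [119,0.8,0.1,0,0,0,0],
    [119,0.8,0.2,0,0,0,0],
    [119,0.8,0.2,0,0,0,0],
    [119,0.8,0.2,0,0,0,0],
    [119,0.8,0.2,0,0,0,0],
    [119,0.8,0.2,0,0,0,0],
    [119,0.8,0.2,0,0,0,0],
    [119,0.8,0.2,0,0,0,0],
    [119,0.8,0.2,0,0,0,0],
  ],
)

```text
time_s: 4.15
ee_pos: [0.5924, -0.049, 0.0415]
eef_rot: [3.142, 0.0, 0.056]
force: [-0.6, 0.1, 0.5]
grip_width: 0.0499
grip_force: 0.0
```

Run:
```python
from station import ctrl
import cv2
c=ctrl.camera("scene");cv2.imwrite("pics/s1.png",cv2.resize(c["img"][150:265,130:440,::-1],None,fx=2.5,fy=2.5,interpolation=cv2.INTER_CUBIC))
```

```text
(no output)
```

View pics/s1.png

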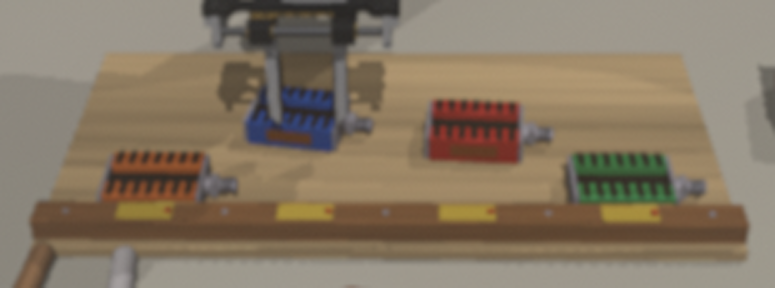

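The scene view shows blue near (293,118) in the crop, close to where it started, with the fingers at (275,120) and (343,120). I'll project the fingertips to check.

Run:
```python
from station import ctrl;from h import *
import pickle
o=ctrl.get_obs();print(o['ee_pos'],o['force'],o['time_s'],o['qpos'])
c=ctrl.camera("scene")
def pr(p):
    P=np.linalg.inv(c["pose"]);q=P[:3,:3]@p+P[:3,3];uv=np.array([c["K"][0,0]*q[0]/-q[2]+c["K"][0,2],-c["K"][1,1]*q[1]/-q[2]+c["K"][1,2]]);return ((uv-[130,150])*2.5).round()
for p in([.592,-.079,.0165],[.592,-.019,.0165],[.549,-.068,.04],[.62,-.055,.04],[.713,-.039,.034]):print(p,pr(np.array(p)))
d=pickle.load(open("c0.pkl","rb"));cv2.imwrite("pics/cmp.png",cv2.resize(np.vstack([d["scene"]["img"][150:265,130:440],c["img"][150:265,130:440]])[:,:,::-1],None,fx=2.5,fy=2.5,interpolation=cv2.INTER_CUBIC))
```

```text
[ 0.59329305 -0.0488058   0.04163302] [-0.32175407 -0.57399866 -0.28652513] 4.2 [-1.43652159e-01  5.56609473e-01  1.52700948e+00  1.28791932e-04
  1.05729969e+00  1.37112232e+00]
[0.592, -0.079, 0.0165] [281. 150.]
[0.592, -0.019, 0.0165] [341. 152.]
[0.549, -0.068, 0.04] [296. 106.]
[0.62, -0.055, 0.04] [300. 147.]
[0.713, -0.039, 0.034] [305. 213.]
```

View pics/cmp.png

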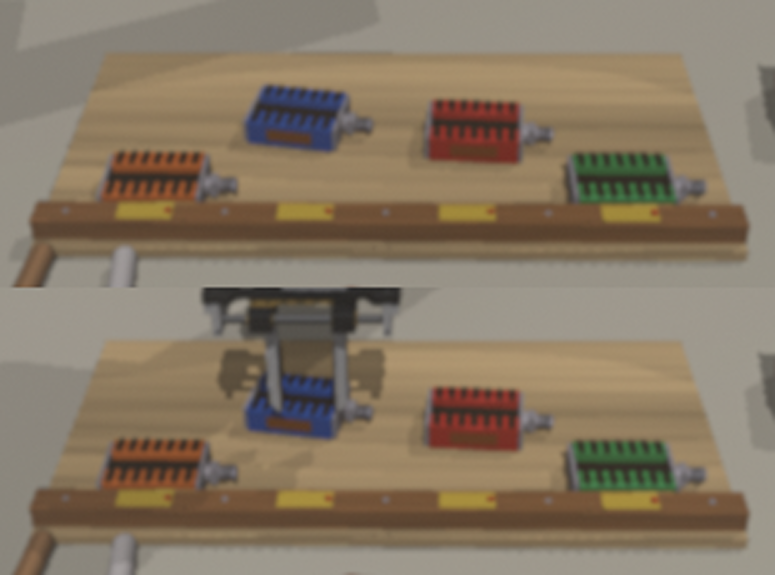

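Run:
```python
from station import ctrl;from h import *
import pickle
c=ctrl.camera("scene")
def pr(p):
    P=np.linalg.inv(c["pose"]);q=P[:3,:3]@p+P[:3,3];return np.array([c["K"][0,0]*q[0]/-q[2]+c["K"][0,2],-c["K"][1,1]*q[1]/-q[2]+c["K"][1,2]]).round(1)
y=np.array([-np.sin(.2758),np.cos(.2758),0])
for z in(.166,.191,.201):
  for s in(-.053,.053):print(z,s,pr(np.array([.1497,-.529,z])+s*y))
o=ctrl.get_obs();print(o['time_s'],o['ee_pos'])
w=ctrl.camera("wrist");print(w["hand_eye"].round(3),w["K"].round())
a=pickle.load(open("c0.pkl","rb"))["scene"]["img"][30:90,70:160]
cv2.imwrite("pics/w1.png",np.hstack([w["img"],cv2.resize(cv2.resize(a,None,fx=2.6,fy=2.6,interpolation=cv2.INTER_CUBIC),(240,420))])[:,:,::-1])
```

```text
0.166 -0.053 [98.2 83.8]
0.166 0.053 [133.4  80.9]
0.191 -0.053 [96.4 75.9]
0.191 0.053 [132.   73.1]
0.201 -0.053 [95.6 72.7]
0.201 0.053 [131.4  69.9]
4.3 [ 0.59198298 -0.04907305  0.04136743]
[[-0.     0.973  0.229  0.067]
 [ 1.     0.     0.    -0.   ]
 [ 0.     0.229 -0.973 -0.193]
 [ 0.     0.     0.     1.   ]] [[323.   0. 278.]
 [  0. 323. 212.]
 [  0.   0.   1.]]
```

View pics/w1.png

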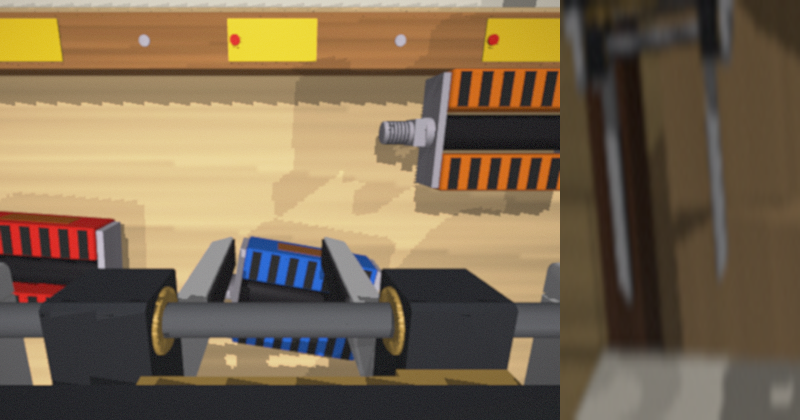

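The wrist view shows the fingers lying over blue, with tips at (325,240) and (232,240). The card at (272,40) confirms the reported TCP pose. So the real fingertips end about 30 mm higher than the stated tip reach, and they passed over blue without contact (force near 0). I'll back off and probe down gently for the board.

>>> apply_moves(
  deltas=[
    [119,0,0,1,0,0,0],
    [119,-2,-0.4,0,0,0,0],
    [119,-2.5,-0.5,0,0,0,0],
    [119,-2.5,-0.5,0,0,0,0],
    [119,-2.5,-0.5,0,0,0,0],
    [119,-2,-0.3,0,0,0,0],
    [119,0,0,0,0,0,0],
    [119,0,0,-1,0,0,0],
    [119,0,0,-0.8,0,0,0],
    [119,0,0,0,0,0,0],
  ],
)

```text
time_s: 5.35
ee_pos: [0.4766, -0.0709, 0.0321]
eef_rot: [-3.141, 0.002, 0.056]
force: [0.9, 0.2, -0.1]
grip_width: 0.05
grip_force: 0.0
```

>>> apply_moves(
  deltas=[
    [119,0,0,-0.4,0,0,0],
    [119,0,0,-0.4,0,0,0],
    [119,0,0,0,0,0,0],
  ],
)

```text
time_s: 5.65
ee_pos: [0.4766, -0.0711, 0.0249]
eef_rot: [-3.141, 0.001, 0.056]
force: [-0.5, -0.5, 0.3]
grip_width: 0.0501
grip_force: 0.0
```

>>> apply_moves(
  deltas=[
    [119,0,0,-0.3,0,0,0],
    [119,0,0,-0.3,0,0,0],
    [119,0,0,0,0,0,0],
  ],
)

```text
time_s: 5.95
ee_pos: [0.4766, -0.0712, 0.0192]
eef_rot: [-3.141, 0.0, 0.056]
force: [0.1, -0.7, 0.6]
grip_width: 0.0503
grip_force: 0.0
```

Run:
```python
from station import ctrl
import cv2,numpy as np
print(ctrl.get_obs()['ee_pos'],ctrl.get_obs()['force'])
c=ctrl.camera("scene");w=ctrl.camera("wrist")
a=cv2.resize(c["img"][140:240,180:320],(560,400),interpolation=cv2.INTER_CUBIC)
b=cv2.resize(w["img"],(240,180))
p=np.zeros((400,800,3),np.uint8);p[:,:560]=a;p[:180,560:]=b
cv2.imwrite("pics/s2.png",p[:,:,::-1])
```

```text
[ 0.47657673 -0.07118826  0.01919224] [ 0.09775948 -0.69638373  0.61911715]
```

View pics/s2.png

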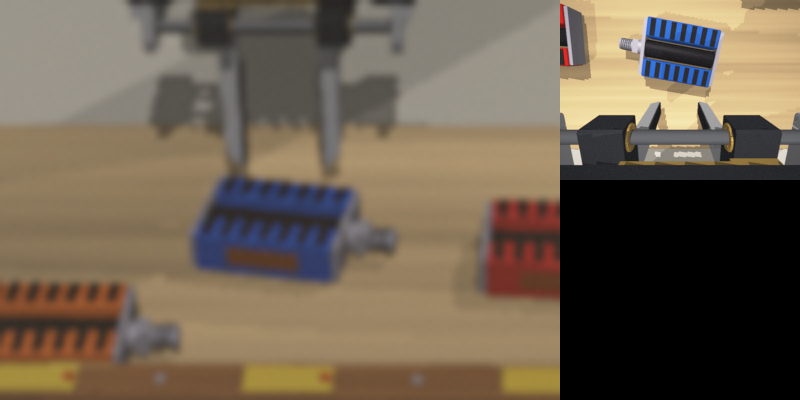

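The fingers stand in open board behind blue, with tips at about (235,170) and (330,172) in the crop, still above the board. I continue the probe.

>>> apply_moves(
  deltas=[
    [119,0,0,-0.3,0,0,0],
    [119,0,0,-0.2,0,0,0],
    [119,0,0,0,0,0,0],
  ],
)

```text
time_s: 6.35
ee_pos: [0.4766, -0.0712, 0.0142]
eef_rot: [-3.141, 0.001, 0.056]
force: [0.2, 0.4, -0.3]
grip_width: 0.0502
grip_force: 0.0
```

>>> apply_moves(
  deltas=[
    [119,0,0,-0.2,0,0,0],
    [119,0,0,0,0,0,0],
  ],
)

```text
time_s: 6.55
ee_pos: [0.4767, -0.0712, 0.0123]
eef_rot: [-3.142, 0.0, 0.056]
force: [-0.1, 0.0, -0.0]
grip_width: 0.0503
grip_force: 0.0
```

>>> apply_moves(
  deltas=[
    [119,0,0,-0.2,0,0,0],
    [119,0,0,0,0,0,0],
  ],
)

```text
time_s: 6.75
ee_pos: [0.4767, -0.0712, 0.0103]
eef_rot: [-3.142, 0.0, 0.056]
force: [0.5, 0.1, 0.4]
grip_width: 0.05
grip_force: 0.0
```

>>> apply_moves(
  deltas=[
    [119,0,0,-0.2,0,0,0],
    [119,0,0,0,0,0,0],
  ],
)

```text
time_s: 6.95
ee_pos: [0.4767, -0.0712, 0.0083]
eef_rot: [-3.142, 0.0, 0.056]
force: [-0.4, -0.9, 0.1]
grip_width: 0.0505
grip_force: 0.0
```

>>> apply_moves(
  deltas=[
    [119,0.6,0,0,0,0,0],
    [119,0.6,0,0,0,0,0],
    [119,0.6,0,0,0,0,0],
    [119,0.6,0,0,0,0,0],
    [119,0.4,0,0,0,0,0],
    [119,0.4,0,0,0,0,0],
    [119,0.4,0,0,0,0,0],
  ],
)

```text
time_s: 7.65
ee_pos: [0.513, -0.0712, 0.0085]
eef_rot: [-3.142, 0.0, 0.056]
force: [-1.4, -1.7, 1.4]
grip_width: 0.0499
grip_force: 1.0
```

```bash
cat > wl.py <<'E'
from station import ctrl;from h import *
# pedal centres/angles from the wrist camera, world mm
def wrist():
    o=ctrl.get_obs();w=ctrl.camera("wrist");r=o["eef_rot"]
    from scipy.spatial.transform import Rotation as S
    T=np.eye(4);T[:3,:3]=S.from_euler("xyz",r).as_matrix();T[:3,3]=o["ee_pos"];w["pose"]=T@w["hand_eye"]
    return o,w
if __name__=="__main__":
    o,w=wrist();print(o["time_s"],o["ee_pos"].round(4),o["force"].round(1))
    for n,s in(("blue",120),("red",150),("yellow",170)):
        for q in blobs(w,n,(0,0,560,300),s,amin=800): print(n,q.min(0),q.max(0),rect(ray(w,q,.034 if n=="yellow" else .04)))
E
python3 wl.py
```

```text
7.65 [ 0.513  -0.0712  0.0085] [-1.4 -1.7  1.4]
blue [182 193] [347 245] [537.4 -63.   26.3  84.9   1.7]
blue [178 105] [355 153] [582.7 -61.7  21.   84.9   1.8]
```

Contact made: blue is turning square (about 1.7° against 3.2°), with its centre near (560,-62). It needs about (+102,+20) mm.

>>> apply_moves(
  deltas=[
    [119,0.6,0.1,0,0,0,0],
    [119,0.6,0.1,0,0,0,0],
    [119,0.6,0.1,0,0,0,0],
    [119,0.7,0.15,0,0,0,0],
    [119,0.7,0.15,0,0,0,0],
    [119,0.7,0.15,0,0,0,0],
    [119,0.7,0.15,0,0,0,0],
    [119,0.7,0.15,0,0,0,0],
    [119,0.7,0.15,0,0,0,0],
    [119,0.5,0.1,0,0,0,0],
  ],
)

```text
time_s: 8.7
ee_pos: [0.5784, -0.058, 0.0086]
eef_rot: [3.142, -0.0, 0.056]
force: [-1.9, -0.3, 0.4]
grip_width: 0.0498
grip_force: 1.3
```

```bash
python3 wl.py
```

```text
8.7 [ 0.5784 -0.058   0.0086] [-1.9 -0.3  0.4]
blue [182 197] [347 246] [601.5 -49.9  26.2  84.9   3.2]
blue [176 109] [352 153] [646.9 -47.4  20.7  84.9   3.2]
red [  0 205] [ 69 259] [588.6  68.8  36.   28.4  -0.9]
yellow [198   0] [307  12] [702.9 -39.3   5.   50.4   3.2]
```

Blue is square at 3.2° and tracks the fingers. About (+38,+6) mm remain.

>>> apply_moves(
  deltas=[
    [119,0.7,0.15,0,0,0,0],
    [119,0.7,0.15,0,0,0,0],
    [119,0.7,0.15,0,0,0,0],
    [119,0.6,0.1,0,0,0,0],
    [119,0.4,0,0,0,0,0],
    [119,0.2,0,0,0,0,0],
    [119,0,0,0,0,0,0],
  ],
)

```text
time_s: 9.45
ee_pos: [0.6111, -0.0527, 0.0086]
eef_rot: [3.142, -0.001, 0.056]
force: [-0.1, 0.5, -0.2]
grip_width: 0.05
grip_force: 0.0
```

>>> apply_moves(
  deltas=[
    [119,0.2,0,0,0,0,0],
    [119,0.1,0,0,0,0,0],
    [119,0,0,0,0,0,0],
  ],
)

```text
time_s: 9.75
ee_pos: [0.6138, -0.0527, 0.0085]
eef_rot: [3.142, -0.0, 0.056]
force: [-0.4, 0.3, 0.2]
grip_width: 0.0501
grip_force: 0.5
```

```bash
python3 wl.py
```

```text
9.75 [ 0.6138 -0.0527  0.0085] [-0.4  0.3  0.2]
blue [182 197] [347 246] [637.  -44.6  26.2  84.8   3.2]
blue [175 109] [352 153] [682.3 -42.   20.7  84.9   3.2]
red [  0 260] [ 83 299] [597.   73.4  43.9  22.   -1.1]
yellow [506  44] [559  94] [ 718.6 -171.6   22.4   26.3    3.2]
yellow [207  44] [313  94] [711.2 -38.9  22.4  50.7   3.2]
```

>>> apply_moves(
  deltas=[
    [119,0.1,0,0,0,0,0],
    [119,0.1,0,0,0,0,0],
    [119,0,0,0,0,0,0],
  ],
)

```text
time_s: 10.1
ee_pos: [0.6159, -0.0527, 0.0085]
eef_rot: [-3.142, -0.0, 0.056]
force: [-1.0, 0.7, -0.2]
grip_width: 0.0502
grip_force: 0.6
```

>>> apply_moves(
  deltas=[
    [119,0.1,0,0,0,0,0],
    [119,0.1,0,0,0,0,0],
    [119,0,0,0,0,0,0],
  ],
)

```text
time_s: 10.4
ee_pos: [0.6168, -0.0527, 0.0085]
eef_rot: [-3.141, 0.003, 0.056]
force: [-10.1, 0.1, 7.5]
grip_width: 0.0502
grip_force: 5.6
```

Blue is flush (10 N on the strip). I back off, lift and go behind red.

>>> apply_moves(
  deltas=[
    [119,-0.5,0,0,0,0,0],
    [119,-1.5,-0.1,0,0,0,0],
    [119,-2,-0.1,0,0,0,0],
    [119,0,0,3,0,0,0],
    [119,0,0,3,0,0,0],
    [119,-2.0,3,0,0,0,0],
    [119,-2.5,4,0,0,0,0],
    [119,-2,4,0,0,0,0],
    [119,-1.7,4,0,0,0,0],
    [119,0,1,0,0,0,0],
  ],
)

```text
time_s: 11.4
ee_pos: [0.4943, 0.1082, 0.0688]
eef_rot: [-3.141, -0.001, 0.059]
force: [0.5, -0.1, -0.1]
grip_width: 0.0502
grip_force: 0.0
```

```bash
python3 wl.py
```

```text
11.4 [0.4943 0.1082 0.0688] [ 0.5 -0.1 -0.1]
blue [446   0] [559  53] [635.1 -25.6  29.8  71.4   3.3]
red [216 150] [340 190] [538.5 111.1  84.7  22.5  -0.8]
red [218  76] [349 120] [584.8 110.4  84.6  22.6  -0.8]
```

>>> apply_moves(
  deltas=[
    [119,0,0,-2,0,0,0],
    [119,0,0,-2,0,0,0],
    [119,0,0,-1.2,0,0,0],
    [119,0,0,-0.8,0,0,0],
    [119,0.6,0,0,0,0,0],
    [119,0.6,0,0,0,0,0],
    [119,0.5,0,0,0,0,0],
    [119,0.5,0,0,0,0,0],
    [119,0.5,0,0,0,0,0],
    [119,0.5,0,0,0,0,0],
  ],
)

```text
time_s: 12.45
ee_pos: [0.528, 0.1054, 0.0087]
eef_rot: [-3.141, 0.0, 0.056]
force: [-4.9, 0.4, 3.4]
grip_width: 0.0502
grip_force: 2.3
```

```bash
python3 wl.py
```

```text
12.45 [0.528  0.1054 0.0087] [-4.9  0.4  3.4]
blue [484  35] [559  91] [633.7  -3.5  24.   35.    3.2]
red [187 197] [351 246] [551.2 111.5  26.2  84.6   3.2]
red [180 109] [356 153] [596.6 114.   20.7  84.6   3.2]
```

Red is squared at (574,113). It needs about (+78,-10) mm.

>>> apply_moves(
  deltas=[
    [119,0.7,-0.1,0,0,0,0],
    [119,0.7,-0.1,0,0,0,0],
    [119,0.7,-0.1,0,0,0,0],
    [119,0.7,-0.1,0,0,0,0],
    [119,0.7,-0.1,0,0,0,0],
    [119,0.7,-0.1,0,0,0,0],
    [119,0.7,-0.1,0,0,0,0],
    [119,0.7,-0.1,0,0,0,0],
    [119,0.6,-0.1,0,0,0,0],
    [119,0.4,-0.1,0,0,0,0],
  ],
)

```text
time_s: 13.5
ee_pos: [0.5943, 0.0952, 0.0085]
eef_rot: [-3.142, 0.0, 0.056]
force: [-3.1, 1.1, 1.8]
grip_width: 0.05
grip_force: 1.7
```

```bash
python3 wl.py
```

```text
13.5 [0.5943 0.0952 0.0085] [-3.1  1.1  1.8]
blue [468 174] [559 218] [637.9 -23.6  22.6  47.2   3.2]
blue [481  78] [559 124] [683.3 -15.6  20.7  39.6   3.2]
red [186 197] [350 246] [617.5 101.5  26.2  84.5   3.2]
red [179 108] [356 153] [663.1 104.1  21.1  84.7   3.2]
yellow [214  18] [322  69] [703.1 105.9  22.1  50.7   3.2]
yellow [518  17] [559  69] [710.5 -23.8  22.5  20.1 -86.8]
```

>>> apply_moves(
  deltas=[
    [119,0.4,0,0,0,0,0],
    [119,0.3,0,0,0,0,0],
    [119,0.3,0,0,0,0,0],
    [119,0.1,0,0,0,0,0],
    [119,0.1,0,0,0,0,0],
    [119,0,0,0,0,0,0],
  ],
)

```text
time_s: 14.15
ee_pos: [0.6059, 0.0953, 0.0085]
eef_rot: [-3.142, -0.0, 0.056]
force: [-0.4, 0.2, -0.3]
grip_width: 0.0503
grip_force: 0.4
```

>>> apply_moves(
  deltas=[
    [119,0.1,0,0,0,0,0],
    [119,0.1,0,0,0,0,0],
    [119,0,0,0,0,0,0],
  ],
)

```text
time_s: 14.45
ee_pos: [0.6079, 0.0953, 0.0085]
eef_rot: [-3.142, -0.0, 0.056]
force: [-1.4, 0.8, -0.3]
grip_width: 0.05
grip_force: 0.4
```

>>> apply_moves(
  deltas=[
    [119,0.1,0,0,0,0,0],
    [119,0.1,0,0,0,0,0],
    [119,0,0,0,0,0,0],
  ],
)

```text
time_s: 14.75
ee_pos: [0.6085, 0.0953, 0.0086]
eef_rot: [3.142, 0.003, 0.056]
force: [-13.0, -0.5, 7.9]
grip_width: 0.0503
grip_force: 6.5
```

Red is flush too. I retreat and check both.

>>> apply_moves(
  deltas=[
    [119,-0.5,0,0,0,0,0],
    [119,-1.5,-0.1,0,0,0,0],
    [119,-2,-0.1,0,0,0,0],
    [119,-2,0,2,0,0,0],
    [119,-3,-1,3,0,0,0],
    [119,-3,-2,3,0,0,0],
    [119,-3,-2,3,0,0,0],
    [119,-3,-2,3,0,0,0],
    [119,0,0,0,0,0,0],
    [119,0,0,0,0,0,0],
  ],
)

```text
time_s: 15.75
ee_pos: [0.4303, 0.0231, 0.1493]
eef_rot: [3.141, -0.003, 0.055]
force: [-0.5, -0.2, -0.1]
grip_width: 0.0502
grip_force: 0.0
```

```bash
python3 wl.py; python3 look.py end
```

```text
15.75 [0.4303 0.0231 0.1493] [-0.5 -0.2 -0.1]
red [659.4 103.5  86.4  82.5 -86.5]
blue [661.5 -42.9  68.8  83.6   2.9]
```

View pics/end.png

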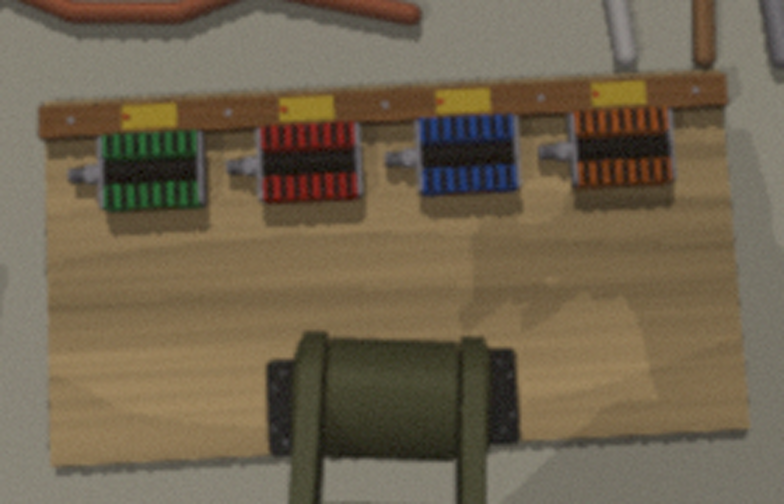

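The picture shows red at (308,162) and blue at (468,153), flush and square under their cards in line with green and orange, with the arm clear.

```bash
python3 -c "
from station import ctrl
print(ctrl.hand_in())"
```

```text
the job is handed in; nothing more can be done
None
```

The red and blue pedals are both pushed into their empty places, flush and square against the strip in the last camera check, and the job is handed in at about 16 s; the hand-in returned no verdict.

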